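Butt a maple blank to the stop and centre-mark it with the spring plunger

TASK

Lay the loose maple blank lengthwise on the grey marking fixture's bed, between its two low rails, and slide it along until its end is butted flush against the aluminium stop block. Then press the yellow plunger head down until its brass nose bears firmly on the wood, keep it there for a moment without ramming it, and let it spring back up; leave the blank lying flush, released, and do not disturb the other things on the bench.

Things in the scene. Friction and masses are not known exactly. Their poses are not given: they have to be found in the camera images.
- blank: Loose pale maple turning blank, a plain square bar 150 x 44 x 44 mm, about 0.2 kg, lying on the bench top at the start. Origin: centre of its underside; x along its length, z up. Both ends are alike. (The dark walnut bar of the same size is not to be used.)
- stop (a point): Foot of the aluminium stop block's face on the fixture, level with the top of the grey bed (12 mm above the bench), midway between the rails. x runs along the bed into the stop block, y across, z up. The stop face is 80 mm wide and 38 mm high above the bed. A blank lying flush has its origin at x = -75 mm, y = 0, z = 0 here.
- fixture: Fixed marking fixture. Origin: on the bench, 12 mm under stop; same axes. Grey bed 100 mm wide, reaching back to x = -225 mm, with two low aluminium rails from x = -215 to -5 mm: 9 mm wide, 6 mm high above the bed, a 58 mm wide channel between them. Above the bed all is clear for x below -50 mm.
- bridge: Fixed dark steel arm, 44 mm wide, 30 mm thick, on a column behind the stop face; it reaches over the bed's end, to 47 mm before the stop face. Its height setting differs each time: underside 84 to 98 mm above the bench. Origin: level with the arm's underside, straight above stop; same axes.
- plunger: Vertical spring plunger through the arm. Origin: centre of the flat top of its yellow head (52 mm in diameter, 20 mm thick), on the bed's centre line, 22 mm before the stop face; at rest 104 mm above the arm's underside (188 to 202 mm above the bench). z up. It slides straight down up to 45 mm and springs back. Press the head from above with shut fingers.
- head_top (a point): Same point as the plunger's origin. Its brass nose (16 mm in diameter) sticks out 2 to 18 mm below the arm, unknown how far, and meets a blank on the bed after 10 to 40 mm of stroke. Pushing takes 4 N at first, rising evenly to 5 to 8 N; there it stops hard and must bear on the wood with 4 N more: 13 to 22 N on the head in all is right. Over 30 N on the wood is ramming.
- pawn_a: White maple pawn, 76 mm tall, 42 mm base; a bystander. Origin: centre of its underside.
- pawn_b: White maple pawn like the other; a bystander. Origin: centre of its underside.
- knight: Glossy black knight, 100 mm tall, 50 mm base; a bystander. Origin: centre of its underside.
- chuck: Polished aluminium collet chuck, 90 mm in diameter, 73 mm tall; a bystander. Origin: centre of its underside.
- scraper: Scraper with blue handle, 210 mm long, lying along its x axis; a bystander. Origin: on the bench under its ferrule, near the middle.
- walnut: Dark walnut bar, 150 x 44 x 44 mm; a bystander. Origin: centre of its underside.
Mind the look-alikes: they are no part of the job. What is shaped like the blank but orange or turquoise is not meant.

How it is judged:
On the way, in this order (a step that is already met when the one before it is completed fails the run):
1. the blank lies on the bed, butted flush against the stop block (x of blank in the frame of stop between -0.077 and -0.07 m and y of blank in the frame of stop between -0.01 and 0.01 m and z of blank in the frame of stop between -0.003 and 0.004 m and angle between the x axis of blank and the x axis of stop, either way round below 0.035 rad), for 0.2 s.
2. the plunger's nose bears on the flush blank with at least 4 N, kept for 0.3 s (all of step 1 and contact force between plunger and blank above 4 N), for 0.3 s.
At the end, for the whole second after the job is handed in: The blank lies at rest flat on the bed between the rails (within 10 mm of its centre line, square within 2 degrees), its end within 2 mm of the stop block's face, and the plunger is back up within 3 mm of its rest height (all of step 1 and z of plunger in the frame of bridge above 0.101 m and linear speed of blank below 0.01 m/s); the robot touches nothing.
It fails at once if the nose rammed into the wood with more than 30 N (contact force between plunger and blank above 30 N).
It fails at once if a bystander moved more than 15 mm (distance of any of pawn_a, pawn_b, knight, chuck, scraper, walnut from where it was at the start of the episode above 0.015 m).
It also fails if it takes over 64 s, if anything falls off the work surface, if the arm or the gripper's body presses on something with over 40 N, if the wrist force passes 120 N, or if a joint passes its speed limit or range.

ROBOT

A 7-joint arm with a two-finger parallel gripper is mounted at the origin on the work surface. World frame = base frame: x ahead of the robot, y to its left, z up, the work surface at z = 0. Lengths are in m, angles in rad, forces in N, time in s.
With the tool pointing down it reaches from about 0.425 to 0.875 m from the base axis. Payload 8.4 kg.
Tool frame: the origin (TCP) lies at the very end of the fingers, on their centre line; the grasp point (between the pads) lies 19 mm behind it (ctrl.pinch_z is the distance from the TCP to the grasp point, in m); z points along the fingers, x is the direction in which the jaws open and shut, and the axes are right-handed (so a half turn about z gives the same grasp; the last joint's range is limited). The gripper opens to 85 mm and grips with 20 to 120 N. Pads are 22 mm wide; open, the fingers measure 114 mm over their backs; the gripper's body (76 mm by 85 mm) begins 54 mm behind the grasp point. The pads swing forward as they close: fully open they stand 13 mm farther back than shut.
Start: joints at [-1.229, 0.333, 0.04, 1.465, -0.013, 1.343, -0.059], TCP at [0.277, 0.588, 0.231] pointing down, gripper open.
Joint ranges: [-2.58, 2.58], [-0.38, 2.09], [-1.3, 1.39], [0.25, 2.4], [-1.5, 4.64], [0.08, 2.09], [-2.65, 2.65]. Speed limits (rad/s): [2.22, 2.22, 2.79, 2.79, 3.14, 3.14, 3.14].

INTERFACE

Orientations are given as a rotation vector (axis times angle).
In Python, from cell import ctrl gives the robot as it stands.
- The arm moves only by the tool move_arm, never from a script. Its argument "commands" is text: rows parted by semicolons, each of 7 numbers parted by spaces: the opening in per cent of the stroke, from 0 (shut) to 100 (fully open), then the shift along the tool's x, y, z in mm, then the turn, a rotation vector about the tool's x, y, z in rad. In form: fingers x y z rx ry rz; .... A call has 1 to 20 rows; each row is the pose to reach, as a shift and turn from the pose commanded when the call began, along the tool's axes at that moment; what a row does not reach only later rows make up. A row lasts 1/12 s, in which the tool goes at most 41.7 mm and 7.16 degrees, less where a joint would pass 70% of its speed; a pose out of reach is approached as far as the arm can. A call with a gripper value outside its range is refused whole. The fingers move at their own pace and stop on an object; "newtons" is the grip in N (left out, the last holds). Time passes only in rows, so rows that repeat a pose let the fingers close. It gives the time, the measured TCP pose, the force and the opening at its end, in the units of the state.
- ctrl.read_state(): the state, without advancing time (a new reading comes with each control period).
- ctrl.get_image(name): name is "side" or "top"; returns a dict with "color" (384x512x3 uint8, red, green, blue), "camera_matrix" (3x3 intrinsics, pixels), "R" (3x3) and "t" (3): a world point X has camera coordinates R X + t. Camera axes: x right, y down, z forward; pixel columns grow to the right and rows downward; lengths in m; the calibration is good to about 2 mm. A picture is of the moment at which its call begins. There is no depth.
- ctrl.job_done(): hands the job in, once; it reports no verdict.
The state is a dict: "t": time; "qpos": joint angles; "joint_velocities": joint speeds; "tau": joint torques, N m; "eef_pos": TCP position; "ee_rot": TCP orientation; "force": force on the tool from outside, world axes, zero at the start; "torque": the same for the moment, N m; "opening": finger opening in m.
Only numpy, scipy, OpenCV 4.12 (cv2) and the standard library are available. Lean on these libraries where they do the work, as an engineer would, in place of code of your own. Each camera call takes 0.05 s, during which the arm holds its last target. There are 200 camera calls.

## Working session

There is one attempt and no reset: what is moved stays moved. The work goes in short steps, Python scripts to look and compute and a tool call to move; the robot and the scene stay as the last step left them, time stands still between calls to the robot, and variables do not carry over. Pictures are saved under pics/ and viewed, about 8 in all and at most 12, crops included, and the job is handed in when it is done.

Besides the shell and the picture viewer there is one more tool, called after "Emit:" in YAML: its name, and indented under it one key for each argument. move_arm: Moves the arm, as the interface text tells. Its arguments: {"type":"object","properties":{"commands":{"type":"string"},"newtons":{"type":"number"}},"required":["commands"]}

```bash
mkdir -p pics; ls; cat > h.py <<'E'
import numpy as np,cv2,pickle,os
from cell import ctrl
def grab(n,tag):
    im=ctrl.get_image(n); pickle.dump(im,open(f'pics/{tag}.pkl','wb')); cv2.imwrite(f'pics/{tag}.png',im['color'][...,::-1]); return im
def load(tag): return pickle.load(open(f'pics/{tag}.pkl','rb'))
def ray(im,uv):
    K,R,t=[np.asarray(im[k]) for k in('camera_matrix','R','t')]
    return -R.T@t, R.T@np.linalg.inv(K)@np.array([uv[0],uv[1],1.])
def onz(im,uv,z):
    c,d=ray(im,uv); return c+d*(z-c[2])/d[2]
def proj(im,X):
    K,R,t=[np.asarray(im[k]) for k in('camera_matrix','R','t')]
    p=K@(R@np.asarray(X)+t); return p[:2]/p[2]
E
python3 - <<'E'
from h import *
for n in('top','side'):
    im=grab(n,n+'0'); print(n,ray(im,(256,192)),im['camera_matrix'])
a=np.hstack([load('top0')['color']]);
s=ctrl.read_state();print(s)
E
```

```text
pics
top (array([0.3386036 , 0.01615913, 1.24598509]), array([ 0.16544514,  0.01797553, -0.98606703])) [[350.48750475   0.         254.39981511]
 [  0.         350.48750475 191.44050309]
 [  0.           0.           1.        ]]
side (array([0.47424982, 1.02130887, 1.27438602]), array([ 0.02333333, -0.65075277, -0.75905854])) [[449.87218839   0.         251.72420011]
 [  0.         449.87218839 187.43103752]
 [  0.           0.           1.        ]]
{'t': 0.1, 'qpos': array([-1.22921098,  0.33383069,  0.03985643,  1.46619949, -0.01342763,
        1.34330071, -0.05849276]), 'joint_velocities': array([ 5.07277319e-04, -2.86795172e-03,  1.37938032e-04, -2.47066145e-03,
       -7.35041608e-05,  3.25606212e-04, -4.04494506e-04]), 'tau': array([ 4.01302648e-03, -6.60014534e+01,  1.36998743e+00, -4.06469858e+01,
        1.69697794e-02,  9.07180627e-03,  8.98675182e-06]), 'eef_pos': array([0.27714745, 0.58748702, 0.23050798]), 'ee_rot': array([ 2.65263075e+00,  1.68162279e+00, -1.89626452e-03]), 'force': array([ 0.81795055, -0.47661823, -0.49711831]), 'torque': array([ 0.03199832,  0.03312843, -0.01245696]), 'opening': 0.08530382816140403}
```

View pics/top0.png

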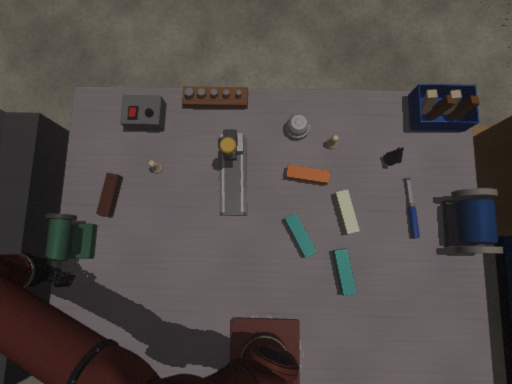

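View pics/side0.png

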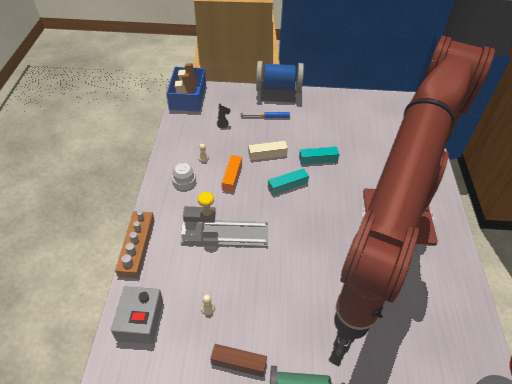

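The top view shows the cream blank at (347,212), the fixture at (232,180) with the yellow head at (228,146), orange and turquoise decoys around (308,175), (300,235) and (345,272), and a pawn at (333,142). The side view has the blank at (268,151), the head at (206,199) and the channel running right to (267,233). Next I'll measure these.

```bash
python3 - <<'E'
from h import *
T=load('top0');S=load('side0')
def tri(a,b):
    c1,d1=ray(T,a);c2,d2=ray(S,b)
    A=np.array([d1,-d2]).T; s=np.linalg.lstsq(A,c2-c1,rcond=None)[0]
    return (c1+d1*s[0]+c2+d2*s[1])/2, np.linalg.norm(c1+d1*s[0]-c2-d2*s[1])
hs={k:cv2.cvtColor(v['color'],cv2.COLOR_RGB2HSV) for k,v in(('T',T),('S',S))}
def blob(k,lo,hi,near):
    m=cv2.inRange(hs[k],lo,hi); cs,_=cv2.findContours(m,cv2.RETR_EXTERNAL,cv2.CHAIN_APPROX_NONE)
    cs=[c for c in cs if cv2.contourArea(c)>15]
    c=min(cs,key=lambda c:np.hypot(*(c.reshape(-1,2).mean(0)-near)))
    return c
cy=[]
for k,n,near in(('T',T,(228,146)),('S',S,(206,199))):
    c=blob(k,(18,170,100),(32,255,255),near); e=cv2.minEnclosingCircle(c);cy.append(e[0]);print('yellow',k,e,cv2.boundingRect(c))
print('head tri',tri(*cy))
print(T['color'][212,347],hs['T'][212,347],hs['S'][147,268],hs['S'][156,268])
for k,im,near in(('T',T,(347,212)),('S',S,(268,149))):
    c=blob(k,(18,25,150),(36,140,255),near); r=cv2.minAreaRect(c);print('blank',k,cv2.contourArea(c),r)
    for p in cv2.boxPoints(r): print(p,onz(im,p,.044))
# crops
def crop(im,x0,x1,y0,y1,f): return cv2.resize(im['color'][y0:y1,x0:x1,::-1],None,fx=f,fy=f,interpolation=cv2.INTER_CUBIC)
a=crop(T,200,270,120,225,5);b=crop(S,170,280,185,255,4)
o=np.zeros((525,800,3),np.uint8);o[:525,:350]=a;o[:280,355:795]=b
b=crop(T,315,375,180,240,4);o[285:525,355:595]=b
cv2.imwrite('pics/c1.png',o)
E
```

```text
Traceback (most recent call last):
ValueError: min() iterable argument is empty
```

```bash
cat > m.py <<'E'
from h import *
T=load('top0');S=load('side0')
def tri(a,b,T=T,S=S):
    c1,d1=ray(T,a);c2,d2=ray(S,b)
    A=np.array([d1,-d2]).T; s=np.linalg.lstsq(A,c2-c1,rcond=None)[0]
    return (c1+d1*s[0]+c2+d2*s[1])/2, np.linalg.norm(c1+d1*s[0]-c2-d2*s[1])
def blob(im,lo,hi,near):
    h=cv2.cvtColor(im['color'],cv2.COLOR_RGB2HSV)
    m=cv2.inRange(h,lo,hi); cs,_=cv2.findContours(m,cv2.RETR_EXTERNAL,cv2.CHAIN_APPROX_NONE)
    cs=[c for c in cs if cv2.contourArea(c)>15]
    return min(cs,key=lambda c:np.hypot(*(c.reshape(-1,2).mean(0)-near)))
E
python3 - <<'E'
from m import *
def crop(im,x0,x1,y0,y1,f): return cv2.resize(im['color'][y0:y1,x0:x1,::-1],None,fx=f,fy=f,interpolation=cv2.INTER_CUBIC)
a=crop(T,200,270,120,225,5);b=crop(S,170,280,185,255,4)
o=np.zeros((525,800,3),np.uint8);o[:525,:350]=a;o[:280,355:795]=b
b=crop(T,315,375,180,240,4);o[285:525,355:595]=b
cv2.imwrite('pics/c1.png',o)
for im,p in((T,(228,144)),(S,(206,198)),(T,(347,212)),(S,(268,149)),(S,(268,156))): print(cv2.cvtColor(im['color'],cv2.COLOR_RGB2HSV)[p[1],p[0]])
cy=[]
for k,im,near in(('T',T,(228,146)),('S',S,(206,199))):
    c=blob(im,(15,170,90),(32,255,255),near); e=cv2.minEnclosingCircle(c);cy.append(e[0]);print('yellow',k,e,cv2.boundingRect(c))
print('head tri',tri(*cy))
for k,im,near in(('T',T,(347,212)),('S',S,(268,149))):
    c=blob(im,(18,25,140),(36,140,255),near); r=cv2.minAreaRect(c);print('blank',k,cv2.contourArea(c),r)
    for p in cv2.boxPoints(r): print(p,onz(im,p,.044))
E
```

```text
[ 20 153 150]
[ 27 244 243]
[ 30  32 158]
[ 24  55 242]
[ 19  67 130]Traceback (most recent call last):
  File "<stdin>", line 10, in <module>
  File "m.py", line 11, in blob
    return min(cs,key=lambda c:np.hypot(*(c.reshape(-1,2).mean(0)-near)))
ValueError: min() iterable argument is empty
```

View pics/c1.png

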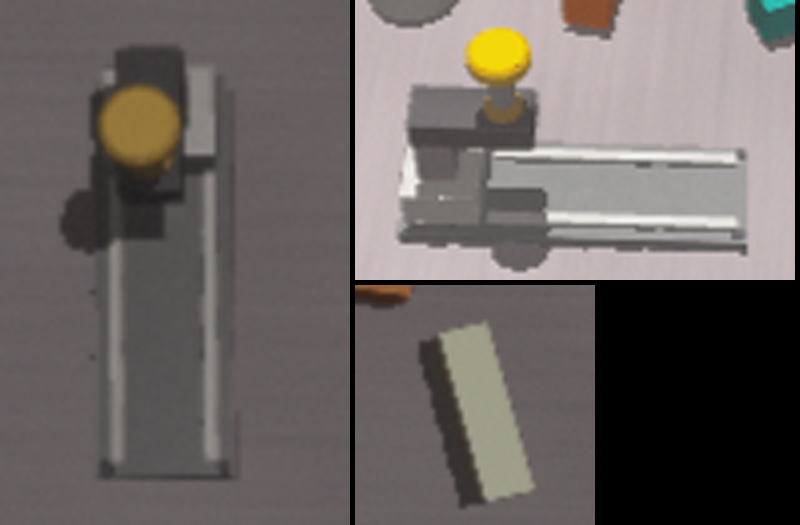

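The crops show the head at top (228,145) and side (206,198.5), the two bright rails of the channel with near ends at about (223,212) and (242,212) in the top view, and the blank tilted, with its top face fully visible. I'll fit the rails and the blank.

```bash
python3 - <<'E'
from m import *
cy=[]
for k,im,near,s in(('T',T,(228,145),110),('S',S,(206,199),180)):
    c=blob(im,(15,s,100),(32,255,255),near); (x,y),wh,_=cv2.fitEllipse(c);cy.append((x,y));print('yellow',k,x,y,wh)
print('head tri',tri(*cy)); 
for k,im,near in(('T',T,(347,212)),('S',S,(268,149))):
    c=blob(im,(18,20,140),(40,140,255),near); r=cv2.minAreaRect(c);print('blank',k,cv2.contourArea(c),r)
    P=np.array([onz(im,p,.044) for p in cv2.boxPoints(r)]);print(P.round(4))
    e1=P[1]-P[0];e2=P[2]-P[1];L=e1 if np.linalg.norm(e1)>np.linalg.norm(e2) else e2
    M=onz(im,r[0],.044);print('c',M,'len',np.linalg.norm(e1),np.linalg.norm(e2),'ang',np.arctan2(L[1],L[0]))
def peak(v,lo,hi):
    w=v[lo:hi].astype(float); w=np.clip(w-np.percentile(w,50)-8,0,None); return lo+(w*np.arange(len(w))).sum()/w.sum()
gT=cv2.cvtColor(T['color'],6+1);gS=cv2.cvtColor(S['color'],7)
for name,pts,im in(('TL',[(peak(gT[r],219,229),r) for r in range(172,210)],T),('TR',[(peak(gT[r],237,246),r) for r in range(172,210)],T),
  ('SF',[(c,peak(gS[:,c],219,229)) for c in range(210,262)],S),('SN',[(c,peak(gS[:,c],235,245)) for c in range(225,262)],S)):
    P=np.array([onz(im,p,.018) for p in pts]); a=np.polyfit(P[:,0],P[:,1],1);r=P[:,1]-np.polyval(a,P[:,0])
    print(name,'y@.6,.7',np.polyval(a,[.6,.7]),'ang',np.arctan(a[0]),'std',r.std(),'x range',P[[0,-1],0])
print('Tcols',gT[204:220,223],gT[204:220,242]);print('S far',gS[223,258:272],gS[224,258:272],'near',gS[239:242,258:272])
print('rail end T',onz(T,(223.5,212.5),.018),onz(T,(242.3,212.5),.018))
E
```

```text
yellow T 227.43942260742188 144.46075439453125 (14.472338676452637, 15.090794563293457)
yellow S 205.3617401123047 198.02462768554688 (11.952814102172852, 15.052691459655762)
head tri (array([0.66476611, 0.12837499, 0.18926814]), np.float64(0.0008056659951839561))
blank T 470.5 ((347.4056396484375, 211.1697998046875), (43.40593719482422, 12.225088119506836), 74.05460357666016)
[[ 0.5459 -0.2374  0.044 ]
 [ 0.5585 -0.2782  0.044 ]
 [ 0.4152 -0.3154  0.044 ]
 [ 0.403  -0.2755  0.044 ]]
c [ 0.47991247 -0.27681316  0.044     ] len 0.04265535552329854 0.14800135741314333 ang -2.8870369142216474
blank S 256.5 ((267.8604431152344, 146.33676147460938), (7.943014621734619, 38.08675765991211), 83.1572265625)
[[ 0.5569 -0.2778  0.044 ]
 [ 0.4077 -0.3167  0.044 ]
 [ 0.4032 -0.2714  0.044 ]
 [ 0.55   -0.2337  0.044 ]]
c [ 0.47985197 -0.27458768  0.044     ] len 0.1541770820755668 0.04550324053460742 ang -2.8869086031349114
TL y@.6,.7 [0.15985021 0.16511066] ang 0.05255604320707123 std 0.0003775219733440723 x range [0.61511855 0.48145899]
TR y@.6,.7 [0.09168814 0.09532898] ang 0.03639233186133345 std 0.00044292908043579827 x range [0.61640697 0.48285584]
SF y@.6,.7 [0.09323365 0.1000123 ] ang 0.06768295550302805 std 0.0022940918094183824 x range [0.66241966 0.48672596]
SN y@.6,.7 [0.16049688 0.16513468] ang 0.04634482385505729 std 0.0003155335512497406 x range [0.60425969 0.48305214]
Tcols [128 128 130 131 130 131 131 128 107  86  82  75  96  99  99  99] [135 133 133 137 137 137 136 130  97  91  89  62  94 100  98  98]
S far [207 205 204 205 207 206 206 146 117 136 178 186 187 185] [229 229 229 229 230 230 230 173 111 133 177 185 185 186] near [[210 206 206 206 207 207 206 175 162 162 183 190 187 187]
 [231 232 232 231 232 232 231 200 166 163 184 190 187 187]
 [206 212 211 211 211 211 212 189 166 164 184 189 187 187]]
rail end T [0.46909893 0.15143365 0.018     ] [0.47050102 0.08513317 0.018     ]
```

```bash
cat > w.py <<'E'
from h import *
from scipy.spatial.transform import Rotation as Ro
def rows(*targets):
    s=ctrl.read_state();R=Ro.from_rotvec(s['ee_rot']);p=s['eef_pos'];a0=np.arctan2(*R.as_matrix()[1::-1,0])
    print('t',s['t'],'p',p.round(4),'ang',a0.round(4),'opening',s['opening'].round(4),'F',s['force'].round(1))
    for *q,a in targets:
        down=Ro.from_matrix(np.array([[np.cos(a),np.sin(a),0],[np.sin(a),-np.cos(a),0],[0,0,-1]]).T)
        print((R.inv().apply(np.array(q)-p)*1000).round(1),(R.inv()*down).as_rotvec().round(4))
E
python3 - <<'E'
from w import *
rows((.50,.35,.33,0.3),(.6,0,.33,-.5),(.446,-.285,.20,-1.316),(.446,-.285,.10,-1.316))
E
```

```text
Traceback (most recent call last):
  File "w.py", line 5, in rows
    print('t',s['t'],'p',p.round(4),'ang',a0.round(4),'opening',s['opening'].round(4),'F',s['force'].round(1))
                                                                ^^^^^^^^^^^^^^^^^^
AttributeError: 'float' object has no attribute 'round'
```

```bash
sed -i "s/s\['opening'\].round(4)/round(s['opening'],4)/" w.py
python3 - <<'E'
from w import *
rows((.50,.35,.33,0.3),(.6,0,.33,-.5),(.446,-.285,.20,-1.316),(.446,-.285,.10,-1.316))
E
```

```text
t 0.1 p [0.2771 0.5875 0.2305] ang 1.13 opening 0.0853 F [ 0.8 -0.5 -0.5]
[-119.9  302.9  -99.3] [7.0e-04 1.4e-03 8.3e-01]
[-393.7  542.7  -98.9] [1.20e-03 1.10e-03 1.63e+00]
[-717.   525.    31.6] [1.800e-03 6.000e-04 2.446e+00]
[-716.9  525.   131.6] [1.800e-03 6.000e-04 2.446e+00]
```

Emit:
move_arm:
  commands: "100 -120 303 -99 0 0 0.83;100 -120 303 -99 0 0 0.83;100 -120 303 -99 0 0 0.83;100 -120 303 -99 0 0 0.83;100 -120 303 -99 0 0 0.83;100 -120 303 -99 0 0 0.83;100 -120 303 -99 0 0 0.83;100 -120 303 -99 0 0 0.83;100 -394 543 -99 0 0 1.63;100 -394 543 -99 0 0 1.63;100 -394 543 -99 0 0 1.63;100 -394 543 -99 0 0 1.63;100 -394 543 -99 0 0 1.63;100 -394 543 -99 0 0 1.63;100 -394 543 -99 0 0 1.63;100 -394 543 -99 0 0 1.63;100 -394 543 -99 0 0 1.63;100 -394 543 -99 0 0 1.63;100 -394 543 -99 0 0 1.63;100 -394 543 -99 0 0 1.63"
  newtons: 50

```text
t: 1.77
eef_pos: [0.6002, 0.0003, 0.3299]
ee_rot: [-3.044, 0.777, 0.001]
force: [-0.6, 1.0, 0.2]
opening: 0.0853
```

```bash
python3 - <<'E'
from w import *
rows((.446,-.285,.20,-1.316),(.446,-.285,.10,-1.316)); print(ctrl.read_state()['qpos'])
E
```

```text
t 1.7667 p [6.002e-01 3.000e-04 3.299e-01] ang -0.5 opening 0.0853 F [-0.6  1.   0.2]
[  1.6 324.3 129.9] [5.00e-04 8.00e-04 8.16e-01]
[  1.7 324.3 229.9] [5.00e-04 8.00e-04 8.16e-01]
[-0.58620452  0.21837856  0.62329716  1.45771242 -0.12733344  1.50701002
 -0.46598397]
```

Emit:
move_arm:
  commands: "100 2 324 130 0 0 0.816;100 2 324 130 0 0 0.816;100 2 324 130 0 0 0.816;100 2 324 130 0 0 0.816;100 2 324 130 0 0 0.816;100 2 324 130 0 0 0.816;100 2 324 130 0 0 0.816;100 2 324 130 0 0 0.816;100 2 324 130 0 0 0.816;100 2 324 130 0 0 0.816;100 2 324 230 0 0 0.816;100 2 324 230 0 0 0.816;100 2 324 230 0 0 0.816;100 2 324 230 0 0 0.816;100 2 324 230 0 0 0.816"

```text
t: 3.02
eef_pos: [0.4475, -0.2838, 0.1003]
ee_rot: [2.488, -1.918, -0.002]
force: [-0.1, -0.1, 0.0]
opening: 0.0851
```

```bash
python3 - <<'E'
from w import *
rows((.446,-.285,.012,-1.316)); T=grab('top','top1');S=grab('side','side1')
o=np.hstack([cv2.resize(S['color'][100:200,210:330,::-1],None,fx=3,fy=3),cv2.resize(T['color'][160:260,290:410,::-1],None,fx=3,fy=3)])
cv2.imwrite('pics/c2.png',o)
E
```

```text
t 3.0167 p [ 0.4475 -0.2838  0.1003] ang -1.3134 opening 0.0851 F [-0.1 -0.1  0. ]
[ 0.9  1.6 88.3] [0.0014 0.0008 0.0026]
```

View pics/c2.png

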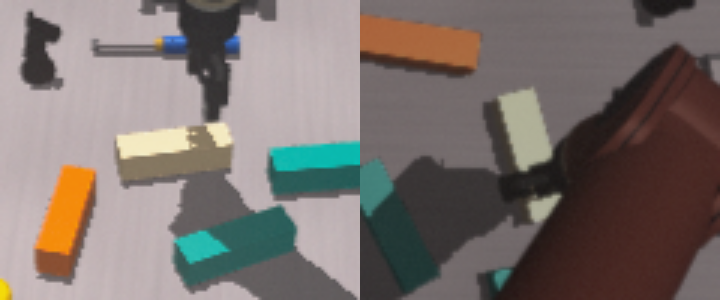

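The gripper straddles the blank's rear third (side crop about (205,110), top crop about (530,185)), and the decoys are clear of it. Lowering and closing next.

Emit:
move_arm:
  commands: "100 1 2 30 0 0 0;100 1 2 55 0 0 0;100 1 2 75 0 0 0;100 1 2 88 0 0 0;100 1 2 88 0 0 0;0 1 2 88 0 0 0;0 1 2 88 0 0 0;0 1 2 88 0 0 0;0 1 2 88 0 0 0;0 1 2 88 0 0 0;0 1 2 88 0 0 0;0 1 2 88 0 0 0;0 1 2 88 0 0 0;0 1 2 88 0 0 0"
  newtons: 50

```text
t: 4.28
eef_pos: [0.4461, -0.2873, 0.0138]
ee_rot: [-2.485, 1.92, -0.003]
force: [-0.8, 1.0, 8.7]
opening: 0.0434
```

```bash
python3 - <<'E'
from w import *
th=.046; st=np.array([.6855,.130]); u=np.array([np.cos(th),np.sin(th)])
p=st-u*.140
print(p)
rows((.446,-.285,.20,-1.316),(*p,.20,th-np.pi/2),(*p,.10,th-np.pi/2))
E
```

```text
[0.54564809 0.12356227]
t 4.2833 p [ 0.4461 -0.2873  0.0138] ang -1.3158 opening 0.0434 F [-0.8  1.   8.7]
[  -2.1   -0.9 -186.2] [-0.0022 -0.0008  0.0002]
[-372.3 -200.4 -186.1] [-0.0022 -0.0006  0.209 ]
[-372.4 -200.1  -86.1] [-0.0022 -0.0006  0.209 ]
```

```bash
python3 - <<'E'
from w import *
th=.046; st=np.array([.6855,.130]); u=np.array([np.cos(th),np.sin(th)])
p=st-u*.190
rows((.446,-.285,.15,-1.316),(*p,.15,th-np.pi/2),(*p,.06,th-np.pi/2))
E
```

```text
t 4.2833 p [ 0.4461 -0.2873  0.0138] ang -1.3158 opening 0.0434 F [-0.8  1.   8.7]
[  -2.1   -0.8 -136.2] [-0.0022 -0.0008  0.0002]
[-382.7 -151.3 -136.2] [-0.0022 -0.0006  0.209 ]
[-382.8 -151.1  -46.2] [-0.0022 -0.0006  0.209 ]
```

Emit:
move_arm:
  commands: "0 0 0 -30 0 0 0;0 0 0 -65 0 0 0;0 0 0 -100 0 0 0;0 0 0 -136 0 0 0;0 -35 -14 -136 0 0 0.02;0 -70 -28 -136 0 0 0.04;0 -105 -42 -136 0 0 0.06;0 -140 -56 -136 0 0 0.08;0 -175 -70 -136 0 0 0.1;0 -210 -84 -136 0 0 0.12;0 -245 -98 -136 0 0 0.14;0 -280 -111 -136 0 0 0.16;0 -315 -125 -136 0 0 0.18;0 -345 -137 -136 0 0 0.2;0 -370 -147 -136 0 0 0.209;0 -383 -151 -136 0 0 0.209;0 -383 -151 -136 0 0 0.209;0 -383 -151 -110 0 0 0.209;0 -383 -151 -90 0 0 0.209;0 -383 -151 -90 0 0 0.209"

```text
t: 5.95
eef_pos: [0.4923, 0.1196, 0.0994]
ee_rot: [2.267, -2.168, -0.002]
force: [-1.1, -0.2, -2.6]
opening: 0.0431
```

```bash
python3 - <<'E'
from m import *
from w import *
T=grab('top','top2');S=grab('side','side2')
th=.046; st=np.array([.6855,.130]); u=np.array([np.cos(th),np.sin(th)])
p=st-u*.190
rows((*p,.10,th-np.pi/2),(*p,.026,th-np.pi/2))
o=np.hstack([cv2.resize(S['color'][160:270,170:300,::-1],None,fx=3,fy=3),cv2.resize(T['color'][120:230,180:310,::-1],None,fx=3,fy=3)])
cv2.imwrite('pics/c3.png',o)
E
```

```text
t 6.05 p [0.4944 0.1203 0.1026] ang -1.5266 opening 0.0431 F [ 0.1 -0.9 -1.6]
[-0.9 -1.4  2.5] [ 0.0011 -0.001  -0.0018]
[-1.  -1.5 76.5] [ 0.0011 -0.001  -0.0018]
```

View pics/c3.png

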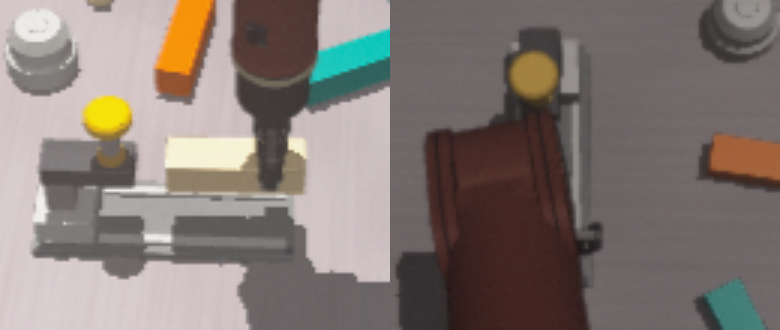

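The side crop shows the blank level in the gripper above the channel at (235,165), with its front end clear of the bridge. I'll check the lateral alignment from the top-face edges.

```bash
python3 - <<'E'
from m import *
S2=load('side2');h=cv2.cvtColor(S2['color'],cv2.COLOR_RGB2HSV)
# blank columns; face split
for c in (228,232,236,240,244,250,270): print(c,S2['color'][204:226,c].sum(1))
v=lambda im,r,c0,c1: im['color'][r,c0:c1].sum(1)
print('front edge row 210',v(S2,210,220,232),'rear',v(S2,208,266,278))
gS=cv2.cvtColor(S['color'],7)
for nm,lo,hi in(('far',219,229),('near',235,245)):
    for c in(228,240,252,260): print(nm,c,gS[lo:hi,c])
E
```

```text
228 [597 593 701 701 704 703 705 703 705 706 705 701 409 372 375 372 375 373
 373 397 565 362]
232 [593 584 701 701 702 703 703 705 706 706 706 702 426 378 373 376 374 376
 372 395 564 362]
236 [597 571 701 702 701 704 702 705 704 706 706 701 480 370 371 377 369 374
 375 392 518 386]
240 [591 603 701 702 701 701 702 705 706 706 705 701 516 375 376 372 375 375
 372 384 546 371]
244 [600 614 715 701 701 703 703 705 703 705 705 702 585 373 374 374 371 371
 373 394 569 452]
250 [589 607 712 702 702 702 701 703 703 705 702 519 494 369 370 373 373 376
 371 379 476 465]
270 [576 588 682 700 700 702 701 670 381 383 379 377 377 359 372 371 371 370
 374 375 437 597]
front edge row 210 [598 591 584 583 595 678 703 706 705 703 703 702] rear [668 702 703 703 700 655 598 580 581 590 586 588]
far 228 [184 183 163 202 229 206 113 157 158 158]
far 240 [180 178 165 167 231 229 116 112 160 161]
far 252 [181 180 164 166 219 229 145 102 161 159]
far 260 [182 181 180 171 204 229 178 114 160 161]
near 228 [159 159 162 205 231 210 113 160 158 144]
near 240 [160 159 157 171 232 230 115 115 161 160]
near 252 [160 160 159 166 222 230 180 109 162 158]
near 260 [160 162 163 166 206 232 211 117 164 161]
```

```bash
python3 - <<'E'
from m import *
S2=load('side2')
def sub(v,lo,hi,base): # weighted bright center
    w=np.clip(v[lo:hi].astype(float)-170,0,60)/60; return lo+(w*np.arange(len(w))).sum()/w.sum()
gS=cv2.cvtColor(S['color'],7)
for nm,lo,hi in(('far',220,228),('near',236,243)):
    P=np.array([onz(S,(c,sub(gS[:,c],lo,hi,0)),.018) for c in range(226,263)])
    a=np.polyfit(P[:,0],P[:,1],1);print(nm,np.polyval(a,[.5,.55,.6,.6855]),a[0])
for z in(.129,.1328):
    for c in(232,240,244):
        # near
        v=S2['color'][:,c].sum(1).astype(float); r=np.argmax(v[208:222]<690)+208
        i=r; near=i-.5+(v[i]-374)/(703-374)
        A=onz(S2,(c,205.5),z);B=onz(S2,(c,near),z);print(z,c,A.round(4),B.round(4),((A+B)/2).round(4))
T2=load('top2'); print(onz(S2,(224.7,210),.1328),onz(S2,(271.4,208),.1328))
E
```

```text
far [0.08640704 0.0895627  0.09271837 0.09811456] 0.0631133225610817
near [0.15589315 0.15820033 0.16050751 0.1644528 ] 0.04614365562133538
0.129 232 [0.5841 0.1036 0.129 ] [0.5801 0.1452 0.129 ] [0.5821 0.1244 0.129 ]
0.129 240 [0.558  0.1015 0.129 ] [0.5544 0.1443 0.129 ] [0.5562 0.1229 0.129 ]
0.129 244 [0.545  0.1005 0.129 ] [0.5416 0.1441 0.129 ] [0.5433 0.1223 0.129 ]
0.1328 232 [0.5837 0.1066 0.1328] [0.5797 0.1481 0.1328] [0.5817 0.1273 0.1328]
0.1328 240 [0.5578 0.1046 0.1328] [0.5541 0.1472 0.1328] [0.5559 0.1259 0.1328]
0.1328 244 [0.5448 0.1035 0.1328] [0.5413 0.147  0.1328] [0.5431 0.1253 0.1328]
[0.60537782 0.12703491 0.1328    ] [0.45532854 0.10687992 0.1328    ]
```

Emit:
move_arm:
  commands: "0 -1 -1 20 0 0 0;0 -1 -1 40 0 0 0;0 -1 -1 58 0 0 0;0 -1 -1 70 0 0 0;0 -1 -1 75 0 0 0;0 -1 -1 75 0 0 0;0 -1 -1 75 0 0 0"

```text
t: 6.63
eef_pos: [0.4963, 0.1228, 0.0283]
ee_rot: [-2.271, 2.17, -0.001]
force: [0.3, -0.3, -1.9]
opening: 0.0437
```

```bash
python3 - <<'E'
from w import *
th=.046; st=np.array([.6855,.130]); u=np.array([np.cos(th),np.sin(th)])
rows(*[(*(st-u*d),.0265,th-np.pi/2) for d in (.15,.125,.11)])
E
```

```text
t 6.6333 p [0.4963 0.1228 0.0283] ang -1.5253 opening 0.0437 F [ 0.3 -0.3 -1.9]
[  1.4 -39.3   1.8] [-0.001   0.0002 -0.0005]
[  1.4 -64.3   1.9] [-0.001   0.0002 -0.0005]
[  1.4 -79.3   1.9] [-0.001   0.0002 -0.0005]
```

Emit:
move_arm:
  commands: "0 1 -12 1.5 0 0 0;0 1 -28 1.5 0 0 0;0 1 -45 1.5 0 0 0;0 1 -58 1.5 0 0 0;0 1 -66 1.5 0 0 0;0 1 -66 1.5 0 0 0;0 1 -66 1.5 0 0 0"

```text
t: 7.22
eef_pos: [0.5616, 0.1247, 0.0263]
ee_rot: [-2.271, 2.17, -0.0]
force: [-0.9, 0.6, -1.8]
opening: 0.0431
```

```bash
python3 - <<'E'
from w import *
th=.046; st=np.array([.6855,.130]); u=np.array([np.cos(th),np.sin(th)])
rows(*[(*(st-u*d),.0265,th-np.pi/2) for d in (.11,)])
E
```

```text
t 7.2167 p [0.5616 0.1247 0.0263] ang -1.5253 opening 0.0431 F [-0.9  0.6 -1.8]
[  0.4 -14.   -0.2] [-0.0003 -0.     -0.0005]
```

Emit:
move_arm:
  commands: "0 0 -3 0.5 0 0 0;0 0 -6 0.5 0 0 0;0 0 -9 0.5 0 0 0;0 0 -11 0.5 0 0 0;0 0 -11 0.5 0 0 0;0 0 -11 0.5 0 0 0"

```text
t: 7.72
eef_pos: [0.5725, 0.1256, 0.0259]
ee_rot: [-2.271, 2.17, 0.0]
force: [-1.8, -0.3, 5.2]
opening: 0.0433
```

Emit:
move_arm:
  commands: "0 0 -1 0 0 0 0;0 0 -2 0 0 0 0;0 0 -2 0 0 0 0;0 0 -2 0 0 0 0"

```text
t: 8.05
eef_pos: [0.5742, 0.1256, 0.0259]
ee_rot: [-2.272, 2.17, 0.001]
force: [-5.2, 0.0, 6.0]
opening: 0.0433
```

Emit:
move_arm:
  commands: "0 0 -1 0 0 0 0;0 0 -2 0 0 0 0;0 0 -2 0 0 0 0;0 0 -2 0 0 0 0"

```text
t: 8.38
eef_pos: [0.5746, 0.1256, 0.0259]
ee_rot: [2.27, -2.168, -0.005]
force: [-13.4, -0.2, 14.0]
opening: 0.0435
```

Emit:
move_arm:
  commands: "0 0 -1 0 0 0 0;0 0 -2 0 0 0 0;0 0 -2 0 0 0 0;0 0 -2 0 0 0 0"

```text
t: 8.72
eef_pos: [0.5746, 0.1257, 0.0258]
ee_rot: [2.269, -2.166, -0.009]
force: [-23.3, -3.1, 24.2]
opening: 0.0433
```

Firm stop contact came where it was expected (x stalls at 0.5746, the force rises). I'll relax the push, release and lift.

Emit:
move_arm:
  commands: "0 0 2 0 0 0 0;0 0 3 0 0 0 0;0 0 3 0 0 0 0;30 0 3 0 0 0 0;60 0 3 0 0 0 0;100 0 3 0 0 0 0;100 0 3 0 0 0 0;100 0 3 0 0 0 0;100 0 3 0 0 0 0;100 0 3 -25 0 0 0;100 0 3 -55 0 0 0;100 0 15 -85 0 0 0;100 0 30 -110 0 0 0;100 0 50 -140 0 0 0;100 0 70 -180 0 0 0;100 -30 70 -215 0 0 0;100 -70 70 -240 0 0 0;100 -110 70 -240 0 0 0;100 -140 70 -240 0 0 0;100 -140 70 -240 0 0 0"

```text
t: 10.38
eef_pos: [0.4999, 0.2716, 0.2654]
ee_rot: [-2.281, 2.157, 0.004]
force: [-0.5, 0.8, -0.1]
opening: 0.0853
```

```bash
python3 - <<'E'
from m import *
from w import *
rows()
T=grab('top','top3');S=grab('side','side3')
o=np.hstack([cv2.resize(S['color'][160:270,170:300,::-1],None,fx=3,fy=3),cv2.resize(T['color'][120:230,180:310,::-1],None,fx=3,fy=3)])
cv2.imwrite('pics/c4.png',o)
E
```

```text
t 10.3833 p [0.4999 0.2716 0.2654] ang -1.5147 opening 0.0853 F [-0.5  0.8 -0.1]
```

View pics/c4.png

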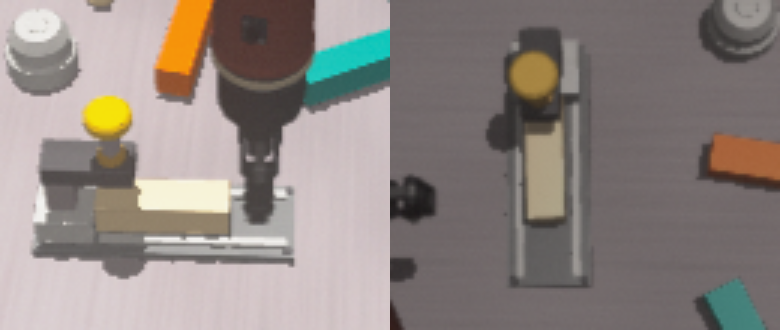

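The blank lies in the channel (top crop: (525..564, rear at 219); side crop: front running under the bridge). I'll measure its squareness, centring and rear end.

```bash
python3 - <<'E'
from m import *
T3=load('top3');S3=load('side3')
g=T3['color'].astype(float); print(g[176,218:250].astype(int).tolist()); b=g[...,0]
L=[];R=[];RL=[];RR=[]
gm=g.sum(2)
def cross(v,x0,x1,th,up):
    for x in range(x0,x1):
        a,c=v[x],v[x+1]
        if (up and a<th<=c) or(not up and a>=th>c): return x+(th-a)/(c-a)
    return np.nan
d=g[...,0]-g[...,2]
for r in range(165,189):
    L.append(onz(T3,(cross(d[r],219,232,14,True),r),.056)); R.append(onz(T3,(cross(d[r],231,246,14,False),r),.056))
for n,P in(('L',L),('R',R)):
    P=np.array(P);P=P[~np.isnan(P[:,1])];a=np.polyfit(P[:,0],P[:,1],1);print(n,np.polyval(a,[.5,.55,.6,.6855]),np.arctan(a[0]),(P[:,1]-np.polyval(a,P[:,0])).std(),len(P))
for c in(229,231,233): 
    v=d[:,c]; y=cross(v,186,200,14,False); print('rear',onz(T3,(c,y),.056))
# rails rear end & far edges in same image
gg=cv2.cvtColor(T3['color'],7)
for lo,hi in((219,227),(237,246)):
    P=[]
    for r in range(196,210):
        w=np.clip(gg[r,lo:hi].astype(float)-112,0,None); P.append(onz(T3,(lo+(w*np.arange(hi-lo)).sum()/w.sum(),r),.018))
    P=np.array(P);a=np.polyfit(P[:,0],P[:,1],1);print('rail',np.polyval(a,[.5,.55,.6855]),a[0])
# side: rear end of blank
hS=S3['color'].astype(int); print(hS[222,240:256].sum(1),hS[232,240:256].sum(1))
cc=[]
for im,near,s in((T3,(228,145),110),(S3,(206,199),180)):
    c=blob(im,(15,s,100),(32,255,255),near); e=cv2.fitEllipse(c);cc.append(e[0]);print(e)
print('head',tri(*cc,T3,S3))
E
```

```text
[[111, 104, 104], [97, 94, 93], [94, 91, 91], [107, 104, 103], [147, 141, 139], [140, 136, 133], [92, 87, 81], [136, 123, 105], [169, 154, 128], [172, 158, 131], [173, 158, 132], [172, 157, 131], [173, 159, 133], [172, 160, 133], [172, 159, 133], [173, 161, 134], [172, 160, 133], [173, 161, 135], [172, 161, 137], [163, 154, 135], [98, 93, 83], [92, 88, 87], [98, 95, 93], [148, 143, 140], [147, 143, 140], [113, 110, 108], [97, 94, 93], [96, 93, 93], [94, 89, 88], [109, 101, 102], [111, 103, 103], [112, 103, 104]]
L [0.14401697 0.14703085 0.15004474 0.15519848] 0.06020485123082584 0.00024195310263414442 24
R [0.09727418 0.09949348 0.10171278 0.10550778] 0.044356865140789806 0.00028292398207551594 24
rear [0.53140983 0.13077028 0.056     ]
rear [0.53095032 0.12384912 0.056     ]
rear [0.5321857  0.11698731 0.056     ]
rail [0.15451333 0.15613294 0.1605221 ] 0.0323923191413981
rail [0.08809928 0.08997755 0.09506766] 0.03756542629243782
[706 706 706 705 704 703 569 527 536 532 532 397 252 204 202 204] [384 382 381 385 382 385 305 471 508 518 517 482 367 258 209 207]
((227.6256866455078, 144.66891479492188), (15.142007827758789, 16.193077087402344), 143.6592559814453)
((205.45416259765625, 198.03143310546875), (11.977495193481445, 15.064804077148438), 83.41150665283203)
head (array([0.66446592, 0.12782836, 0.18853732]), np.float64(0.0005334431091019941))
```

```bash
python3 - <<'E'
from m import *
S3=load('side3');T3=load('top3')
for r,x in((219,None),(221,None),(222,None),(223,None)):
    v=S3['color'][r].astype(float).sum(1); i=next(c for c in range(238,256) if v[c]<650); x=i-.5+(v[i]-530)/(705-530) if v[i]>530 else i-.5
    print('side rear',r,x,onz(S3,(x,r),.056))
g=T3['color'].astype(int)
for c in(229,231,233,235): print(c,g[186:198,c].tolist())
# rail ends
print('S rail ends far',onz(S,(264.7,223.6),.018),'near',onz(S,(265.0,240),.018))
E
```

```text
side rear 219 237.91714285714286 [0.56544389 0.10195801 0.056     ]
side rear 221 245.67142857142858 [0.53860367 0.10832987 0.056     ]
side rear 222 245.72285714285715 [0.53811036 0.11250909 0.056     ]
side rear 223 246.1 [0.53652613 0.11658742 0.056     ]
229 [[173, 160, 134], [172, 159, 133], [173, 160, 134], [172, 159, 133], [173, 161, 135], [168, 156, 130], [133, 120, 100], [74, 67, 57], [58, 52, 48], [61, 58, 58], [91, 88, 88], [96, 93, 93]]
231 [[171, 160, 133], [173, 160, 134], [173, 161, 134], [172, 160, 134], [172, 160, 134], [168, 155, 130], [133, 121, 101], [75, 68, 58], [60, 54, 48], [61, 59, 58], [92, 90, 89], [97, 94, 94]]
233 [[173, 161, 136], [172, 162, 135], [173, 162, 135], [173, 162, 136], [173, 161, 135], [167, 155, 130], [127, 115, 96], [74, 67, 58], [58, 53, 49], [62, 59, 58], [92, 89, 89], [95, 93, 92]]
235 [[172, 162, 135], [172, 162, 136], [173, 163, 136], [172, 162, 135], [173, 161, 136], [164, 154, 129], [105, 95, 80], [67, 60, 51], [62, 57, 54], [68, 66, 65], [94, 91, 91], [97, 94, 94]]
S rail ends far [0.47394807 0.08590465 0.018     ] near [0.46961853 0.15435696 0.018     ]
```

```bash
python3 - <<'E'
from w import *
th=.046; st=np.array([.6855,.130]); u=np.array([np.cos(th),np.sin(th)])
rows(*[(*(st-u*d),z,th-np.pi/2) for d,z in ((.195,.2),(.195,.036),(.170,.036),(.161,.036))])
E
```

```text
t 10.4833 p [0.5016 0.2641 0.2649] ang -1.5216 opening 0.0854 F [ 1.2 -0.9 -0.3]
[142.3  17.9  65. ] [ 0.0004 -0.0007  0.0032]
[142.2  17.8 229. ] [ 0.0004 -0.0007  0.0032]
[142.3  -7.2 229. ] [ 0.0004 -0.0007  0.0032]
[142.3 -16.2 229. ] [ 0.0004 -0.0007  0.0032]
```

Emit:
move_arm:
  commands: "0 40 18 20 0 0 0.003;0 80 18 40 0 0 0.003;0 115 18 65 0 0 0.003;0 142 18 65 0 0 0.003;0 142 18 90 0 0 0.003;0 142 18 125 0 0 0.003;0 142 18 160 0 0 0.003;0 142 18 195 0 0 0.003;0 142 18 220 0 0 0.003;0 142 18 229 0 0 0.003;0 142 18 229 0 0 0.003;0 142 5 229 0 0 0.003;0 142 -5 229 0 0 0.003;0 142 -9 229 0 0 0.003;0 142 -12 229 0 0 0.003;0 142 -12 229 0 0 0.003;0 142 -12 229 0 0 0.003"

```text
t: 11.9
eef_pos: [0.5207, 0.1208, 0.0367]
ee_rot: [-2.268, 2.174, -0.0]
force: [0.4, 0.6, 0.6]
opening: 0.0001
```

Emit:
move_arm:
  commands: "0 0 -1 0 0 0 0;0 0 -2 0 0 0 0;0 0 -3 0 0 0 0;0 0 -3 0 0 0 0;0 0 -3 0 0 0 0"

```text
t: 12.32
eef_pos: [0.5236, 0.1211, 0.0363]
ee_rot: [2.268, -2.173, -0.0]
force: [-0.5, 0.1, 0.2]
opening: -0.0003
```

Emit:
move_arm:
  commands: "0 0 -1 0 0 0 0;0 0 -2 0 0 0 0;0 0 -2 0 0 0 0;0 0 -2 0 0 0 0"

```text
t: 12.65
eef_pos: [0.5257, 0.1211, 0.0363]
ee_rot: [2.268, -2.173, 0.0]
force: [-0.2, 0.3, 0.3]
opening: 0.0003
```

Emit:
move_arm:
  commands: "0 0 -1 0 0 0 0;0 0 -2 0 0 0 0;0 0 -2 0 0 0 0;0 0 -2 0 0 0 0"

```text
t: 12.98
eef_pos: [0.5259, 0.1212, 0.0359]
ee_rot: [2.267, -2.171, -0.004]
force: [-8.0, -0.6, 6.7]
opening: 0.0001
```

```bash
python3 - <<'E'
from w import *
a=.046-np.pi/2
rows((.49,.1195,.036,a),(.49,.1195,.25,a),(.664,.1285,.25,a),(.664,.1285,.205,a))
E
```

```text
t 12.9833 p [0.5259 0.1212 0.0359] ang -1.5278 opening 0.0001 F [-8.  -0.6  6.7]
[ 0.1 36.   0.1] [ 0.0037 -0.0001 -0.003 ]
[ 2.000e-01  3.680e+01 -2.139e+02] [ 0.0037 -0.0001 -0.003 ]
[  -1.3 -137.4 -214.6] [ 0.0037 -0.0001 -0.003 ]
[  -1.4 -137.6 -169.6] [ 0.0037 -0.0001 -0.003 ]
```

Emit:
move_arm:
  commands: "0 0 15 0 0 0 0;0 0 36 0 0 0 0;0 0 36 -35 0 0 0;0 0 36 -70 0 0 0;0 0 36 -105 0 0 0;0 0 36 -140 0 0 0;0 0 36 -175 0 0 0;0 0 36 -215 0 0 0;0 0 10 -215 0 0 0;0 0 -20 -215 0 0 0;0 0 -50 -215 0 0 0;0 0 -80 -215 0 0 0;0 -1 -110 -215 0 0 0;0 -1 -130 -215 0 0 0;0 -1 -136 -215 0 0 0;0 -1 -136 -195 0 0 0;0 -1 -136 -175 0 0 0;0 -1 -136 -175 0 0 0;0 -1 -136 -175 0 0 0"

```text
t: 14.57
eef_pos: [0.6626, 0.1281, 0.2108]
ee_rot: [2.267, -2.172, -0.002]
force: [0.4, 0.4, 1.1]
opening: -0.0001
```

```bash
python3 - <<'E'
from w import *
a=.046-np.pi/2
T=grab('top','top4');S=grab('side','side4')
rows((.664,.1285,.20,a))
o=np.hstack([cv2.resize(S['color'][150:260,160:290,::-1],None,fx=3,fy=3),cv2.resize(T['color'][100:210,180:310,::-1],None,fx=3,fy=3)])
cv2.imwrite('pics/c5.png',o)
E
```

```text
t 14.6667 p [0.6637 0.1282 0.2128] ang -1.5279 opening 0.0001 F [0.7 0.3 0.2]
[-0.3 -0.3 12.8] [-0.0014  0.0005 -0.0031]
```

View pics/c5.png

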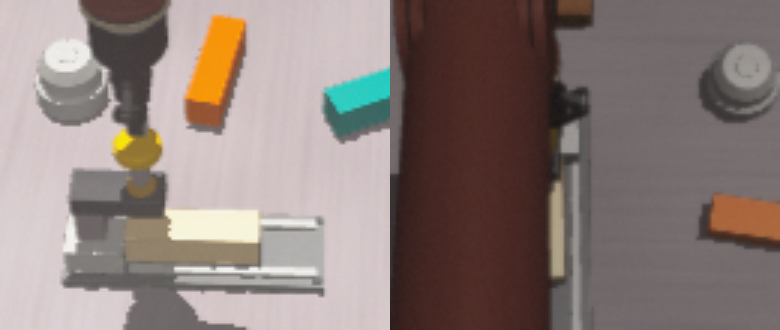

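The shut fingers are over the head (side crop (135,125)) and the blank is still flush. Now descending in steps, watching the force.

Emit:
move_arm:
  commands: "0 0 0 4 0 0 0;0 0 0 8 0 0 0;0 0 0 12 0 0 0;0 0 0 12 0 0 0;0 0 0 12 0 0 0"

```text
t: 15.08
eef_pos: [0.6633, 0.1281, 0.1991]
ee_rot: [2.268, -2.173, -0.0]
force: [0.4, 0.1, -0.3]
opening: -0.0003
```

Emit:
move_arm:
  commands: "0 0 0 2 0 0 0;0 0 0 4 0 0 0;0 0 0 4 0 0 0;0 0 0 4 0 0 0"

```text
t: 15.42
eef_pos: [0.6638, 0.128, 0.1957]
ee_rot: [-2.268, 2.173, -0.001]
force: [-0.4, -0.1, 3.7]
opening: -0.0
```

Emit:
move_arm:
  commands: "0 0 0 2 0 0 0;0 0 0 4 0 0 0;0 0 0 4 0 0 0;0 0 0 4 0 0 0"

```text
t: 15.75
eef_pos: [0.6637, 0.128, 0.1913]
ee_rot: [-2.268, 2.173, -0.001]
force: [0.5, -0.2, 2.7]
opening: -0.0002
```

Emit:
move_arm:
  commands: "0 0 0 2 0 0 0;0 0 0 4 0 0 0;0 0 0 4 0 0 0;0 0 0 4 0 0 0"

```text
t: 16.08
eef_pos: [0.6637, 0.128, 0.1873]
ee_rot: [-2.268, 2.173, -0.001]
force: [1.3, 0.6, 3.5]
opening: 0.0001
```

Emit:
move_arm:
  commands: "0 0 0 1 0 0 0;0 0 0 2 0 0 0;0 0 0 2 0 0 0;0 0 0 2 0 0 0"

```text
t: 16.42
eef_pos: [0.6637, 0.128, 0.1854]
ee_rot: [-2.268, 2.173, -0.001]
force: [2.0, -0.7, 4.1]
opening: -0.0001
```

Emit:
move_arm:
  commands: "0 0 0 1 0 0 0;0 0 0 2 0 0 0;0 0 0 2 0 0 0;0 0 0 2 0 0 0"

```text
t: 16.75
eef_pos: [0.6637, 0.1281, 0.1834]
ee_rot: [-2.268, 2.173, -0.0]
force: [3.2, -0.1, 5.0]
opening: 0.0003
```

Emit:
move_arm:
  commands: "0 0 0 1 0 0 0;0 0 0 2 0 0 0;0 0 0 2 0 0 0;0 0 0 2 0 0 0"

```text
t: 17.08
eef_pos: [0.6637, 0.128, 0.1815]
ee_rot: [-2.268, 2.173, -0.0]
force: [2.2, 0.3, 4.5]
opening: -0.0001
```

Emit:
move_arm:
  commands: "0 0 0 1 0 0 0;0 0 0 2 0 0 0;0 0 0 2 0 0 0;0 0 0 2 0 0 0"

```text
t: 17.42
eef_pos: [0.6637, 0.1281, 0.1795]
ee_rot: [-2.268, 2.173, -0.0]
force: [2.8, -0.8, 4.3]
opening: 0.0001
```

Emit:
move_arm:
  commands: "0 0 0 1 0 0 0;0 0 0 2 0 0 0;0 0 0 2 0 0 0;0 0 0 2 0 0 0"

```text
t: 17.75
eef_pos: [0.6637, 0.128, 0.1775]
ee_rot: [-2.268, 2.173, -0.0]
force: [2.6, 0.1, 4.4]
opening: -0.0
```

Emit:
move_arm:
  commands: "0 0 0 1 0 0 0;0 0 0 2 0 0 0;0 0 0 2 0 0 0;0 0 0 2 0 0 0"

```text
t: 18.08
eef_pos: [0.6637, 0.1281, 0.1756]
ee_rot: [-2.268, 2.173, -0.0]
force: [2.7, -0.5, 5.9]
opening: 0.0
```

Emit:
move_arm:
  commands: "0 0 0 1 0 0 0;0 0 0 2 0 0 0;0 0 0 2 0 0 0;0 0 0 2 0 0 0"

```text
t: 18.42
eef_pos: [0.6637, 0.128, 0.1736]
ee_rot: [-2.268, 2.173, -0.0]
force: [2.2, 0.1, 6.0]
opening: -0.0
```

Emit:
move_arm:
  commands: "0 0 0 1 0 0 0;0 0 0 2 0 0 0;0 0 0 2 0 0 0;0 0 0 2 0 0 0"

```text
t: 18.75
eef_pos: [0.6637, 0.1281, 0.1716]
ee_rot: [-2.268, 2.173, -0.0]
force: [2.0, 0.7, 6.9]
opening: 0.0001
```

Emit:
move_arm:
  commands: "0 0 0 1 0 0 0;0 0 0 2 0 0 0;0 0 0 2 0 0 0;0 0 0 2 0 0 0"

```text
t: 19.08
eef_pos: [0.6637, 0.128, 0.1697]
ee_rot: [-2.268, 2.173, -0.0]
force: [1.9, -0.1, 6.0]
opening: 0.0
```

Emit:
move_arm:
  commands: "0 0 0 1 0 0 0;0 0 0 2 0 0 0;0 0 0 2 0 0 0;0 0 0 2 0 0 0"

```text
t: 19.42
eef_pos: [0.6638, 0.128, 0.1677]
ee_rot: [-2.268, 2.173, -0.001]
force: [2.1, -1.1, 6.8]
opening: 0.0002
```

Emit:
move_arm:
  commands: "0 0 0 1 0 0 0;0 0 0 2 0 0 0;0 0 0 2 0 0 0;0 0 0 2 0 0 0"

```text
t: 19.75
eef_pos: [0.6637, 0.128, 0.1657]
ee_rot: [-2.268, 2.173, -0.0]
force: [1.8, -0.7, 7.3]
opening: -0.0005
```

Emit:
move_arm:
  commands: "0 0 0 1 0 0 0;0 0 0 2 0 0 0;0 0 0 2 0 0 0;0 0 0 2 0 0 0"

```text
t: 20.08
eef_pos: [0.6638, 0.128, 0.1648]
ee_rot: [-2.267, 2.173, -0.0]
force: [-0.6, -0.0, 14.9]
opening: -0.0004
```

Emit:
move_arm:
  commands: "0 0 0 0.5 0 0 0;0 0 0 1 0 0 0;0 0 0 1 0 0 0;0 0 0 1 0 0 0"

```text
t: 20.42
eef_pos: [0.6638, 0.1281, 0.1647]
ee_rot: [-2.267, 2.172, -0.0]
force: [-5.4, -0.1, 21.2]
opening: -0.0001
```

It bears on the wood at about 21 N on the head. I'll ease slightly, hold, then retract straight up.

Emit:
move_arm:
  commands: "0 0 0 -0.5 0 0 0;0 0 0 -0.5 0 0 0;0 0 0 -0.5 0 0 0;0 0 0 -0.5 0 0 0;0 0 0 -0.5 0 0 0;0 0 0 -0.5 0 0 0;0 0 0 -0.5 0 0 0;0 0 0 -0.5 0 0 0"

```text
t: 21.08
eef_pos: [0.6638, 0.128, 0.1648]
ee_rot: [-2.267, 2.172, -0.0]
force: [-3.2, -0.9, 17.2]
opening: 0.0005
```

Emit:
move_arm:
  commands: "0 0 0 -3 0 0 0;0 0 0 -8 0 0 0;0 0 0 -14 0 0 0;0 0 0 -20 0 0 0;0 0 0 -26 0 0 0;0 0 0 -32 0 0 0;0 0 0 -45 0 0 0;0 0 0 -70 0 0 0;0 0 0 -90 0 0 0;0 0 30 -90 0 0 0;0 0 65 -90 0 0 0;0 0 100 -90 0 0 0;0 -35 130 -90 0 0 0;0 -70 150 -90 0 0 0;0 -105 160 -90 0 0 0;0 -140 160 -90 0 0 0;0 -140 160 -90 0 0 0;0 -140 160 -90 0 0 0"

```text
t: 22.58
eef_pos: [0.496, 0.2631, 0.2524]
ee_rot: [2.272, -2.167, -0.001]
force: [0.0, -0.2, -0.2]
opening: -0.0003
```

```bash
python3 - <<'E'
from m import *
from w import *
rows()
T3=grab('top','top5');S3=grab('side','side5')
cc=[]
for im,near,s in((T3,(228,145),110),(S3,(206,199),180)):
    c=blob(im,(15,s,100),(32,255,255),near); e=cv2.fitEllipse(c);cc.append(e[0])
print('head',tri(*cc,T3,S3))
O=load('top3');P=load('side3')
for n,a,b in(('T',O,T3),('S',P,S3)):
    a=a['color'].astype(int);b=b['color'].astype(int)
    sl=(slice(150,215),slice(212,252)) if n=='T' else (slice(205,255),slice(178,246))
    d=np.abs(a-b).sum(2)[sl]; print(n,d.max(),(d>40).sum())
o=np.hstack([cv2.resize(S3['color'][:,80:340,::-1],(400,590)),cv2.resize(T3['color'][120:230,180:310,::-1],(390,590))])
cv2.imwrite('pics/c6.png',o)
E
```

```text
t 22.5833 p [0.496  0.2631 0.2524] ang -1.5235 opening -0.0003 F [ 0.  -0.2 -0.2]
head (array([0.6645475 , 0.12782835, 0.18847582]), np.float64(0.0004126335187169324))
T 25 0
S 22 0
```

View pics/c6.png

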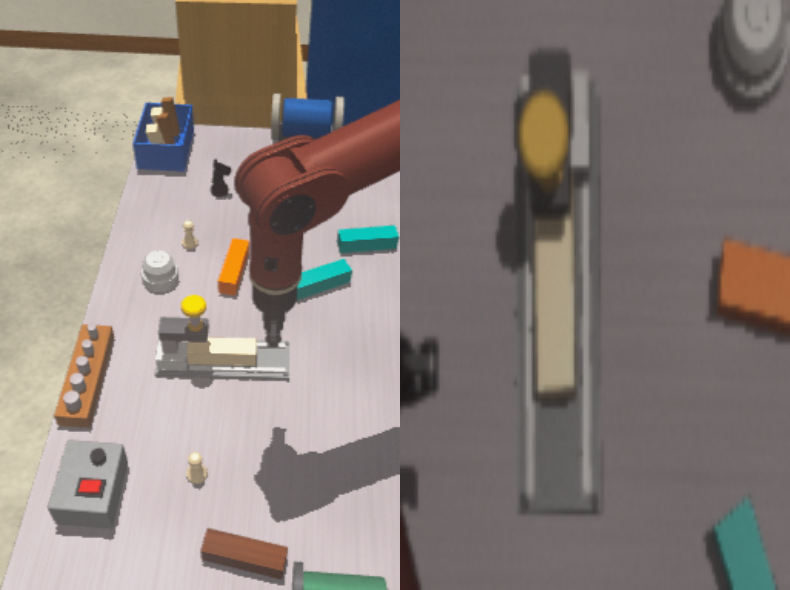

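The picture shows the head back up (triangulated position unchanged from before pressing), the blank still in place (no pixel differences from before pressing), and the bystanders where they were. Handing in.

```bash
python3 -c "
from cell import ctrl
print(ctrl.job_done())"
```

```text
the job is handed in; nothing more can be done
None
```

The maple blank is on the bed against the stop, the plunger was pressed and has sprung back, and I handed the job in after about 22.6 s of robot time. No verdict was reported.

- **Placing:** I gripped the blank near its rear end, laid it between the rails and slid it until it stalled against the stop at about 23 N. After releasing it, I pushed its rear end with shut fingers. It did not move at 8 N, so I take it as flush.
- **Pressing:** I pressed the yellow head in 1–4 mm steps. The nose met the wood after about 31 mm of stroke. The force on the head peaked at about 21 N and was then held at about 17 N for about 0.7 s, which leaves roughly 10–14 N on the wood.
- **Last checks:** Before and after pressing, the head's position matches to 0.1 mm and the area around the blank shows no pixel changes. The gripper is clear at about 0 N, and by eye in the last picture none of the visible bystanders has moved. The scraper was hidden behind the arm in that picture, but the arm never went near it.
- **Where measurements disagreed:**
    - The rear end of the blank read x = 0.531–0.535 m from the top camera and 0.537–0.539 m from the side, against 0.5355 m expected. I relied on the contact evidence instead.
    - The blank's angle read about 0.01 rad off the rails, which is within tolerance and about the measuring error.

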